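# Unbolt the lacquered box and put the carabiner away

## Robot

A 6-joint arm with a two-finger parallel gripper is mounted at the origin on the work surface. World frame = base frame: x ahead of the robot, y to its left, z up, the work surface at z = 0. Lengths are in m, angles in rad, forces in N, time in s.
With the tool pointing down it reaches from about 0.375 to 0.9 m from the base axis. Payload 3.1 kg.
Tool frame: the origin (TCP) lies midway between the tips of the shut fingers; the grasp point (between the pads) lies 19 mm behind it; z points along the fingers, y is the direction in which the jaws open and shut (so a half turn about z gives the same grasp; the last joint's range is limited). The gripper opens to 85 mm and grips with 20 to 120 N. Pads are 22 mm wide; open, the fingers measure 114 mm over their backs; the gripper's body (76 mm by 85 mm) begins 54 mm behind the grasp point. The pads swing forward as they close: fully open they stand 13 mm farther back than shut.
Start: joints at [1.129, 0.527, 1.433, -0, 1.181, -0.178], TCP at [0.162, 0.604, 0.231] pointing down, gripper open.
Joint ranges: [-3.08, 3.08], [-0.75, 2.2], [0.22, 2.44], [-1.43, 4.57], [0, 2.65], [-2.85, 2.85]. Speed limits (rad/s): [2.79, 2.79, 3.14, 3.14, 3.14, 3.14].

## Interface

Orientations are given as a unit quaternion [x, y, z, w].
In Python, from station import manip gives the robot as it stands.
- The arm moves only by the tool servo_tool, never from a script. Its argument "motion" is a list of rows, each a list of 7 numbers: the shift along the tool's x, y, z in mm, then the turn, a rotation vector about the tool's x, y, z in rad, then the opening, from -1 (shut) to 1 (fully open), so that 0 is half open. In form: [[x, y, z, rx, ry, rz, hand], ...]. A call has 1 to 12 rows; each row shifts and turns the pose as measured when the row begins, along the tool's axes as they then stand; what a row does not reach is not made up. A row lasts 1/12 s, in which the tool goes at most 41.7 mm and 7.16 degrees, less where a joint would pass 70% of its speed; a pose out of reach is approached as far as the arm can. A call with a gripper value outside its range is refused whole. The fingers move at their own pace and stop on an object; "grip_force" is the grip in N (left out, the last holds). Time passes only in rows, so rows that do not move let the fingers close. It gives the time, the measured TCP pose, the force and the opening at its end, in the units of the state.
- manip.sense(): the state, without advancing time (a new reading comes with each control period).
- manip.snapshot(name): name is "scene" or "top" or "wrist"; returns a dict with "frame" (384x512x3 uint8, red, green, blue), "mtx" (3x3 intrinsics, pixels), "world_from_camera" (4x4, takes a point from camera to world coordinates). Camera axes: x right, y up, looking along -z (the intrinsics and any distortion apply to the point x, -y, -z); pixel columns grow to the right and rows downward; lengths in m; the calibration is good to about 2 mm. A picture is of the moment at which its call begins. There is no depth.
- manip.sign_off(): hands the job in, once; it reports no verdict.
The state is a dict: "t": time; "q": joint angles; "qd": joint speeds; "tau": joint torques, N m; "tcp_pos": TCP position; "tool_rot": TCP orientation; "force": force on the tool from outside, world axes, zero at the start; "ft_torque": the same for the moment, N m; "finger_gap": opening from 0.0 (shut) to 1.0 (fully open).
Only numpy, scipy, OpenCV 4.12 (cv2) and the standard library are available. Lean on these libraries where they do the work, as an engineer would, in place of code of your own. Each camera call takes 0.05 s, during which the arm holds its last target.

## Task

Put the carabiner away in the red lacquered box: first move the tealight holder out of the lid's way to a free place on the cabinet top, keeping it upright, and draw the bolt right back; then slide the lid fully open, lay the carabiner in the box, and slide the lid fully shut again. The bolt need not be put back; leave the shoehorn, the shoe brush and the glasses stand where they are.

Things in the scene. Friction and masses are not known exactly. Their poses are not given: they have to be found in the camera images.
- keybox: Red lacquered wooden box, fixed to the cabinet top, 206 (x) x 200 (y) x 70 mm high; origin at the centre of its underside, z up. Along its -x side (x -103 to -35 mm) runs a solid deck, 70 mm high, that carries the bolt. The rest (x -35 to +97 mm) is the compartment, inside y -94 to +94 mm, floor at 8 mm height, covered by the sliding lid. The end walls of the compartment are 62 mm high, the +x wall (6 mm thick) 70 mm.
- lid (a joint): The sliding lid, a red board 132 (box x) x 200 (box y) x 8 mm, underside 62 and top 70 mm above the cabinet top. 0 = fully shut (start), grows to 0.130 m = fully open as it slides along the box's +y and hangs out past the box's +y end. Open, it bares the compartment from y -94 to +30 mm (box frame, 132 mm wide in x). Slides against about 1.5 N of friction and stays where it is left. The bolt holds it shut. Anything taller than 62 mm in its way stops it or is knocked by it.
- lid_grip (a point): Centre of the dark upright grip bar on the lid: 60 (box x) x 14 (box y) x 32 mm high, standing on the lid, its top 102 mm and this point 86 mm above the cabinet top; lid shut it lies at x 31, y 20 mm in the box frame. It moves with the lid.
- bolt (a joint): The lock slide on the deck of the box, a steel bar 10 mm wide in brass guides whose tip lies between two brass keeper blocks on the lid. 0 = shot home, grows to 0.035 m = drawn right back, as it slides along the box's -x. Starts at 0 to 0.006; it frees the lid beyond about 0.020. Friction about 1.2 N; stays where it is left.
- bolt_grip (a point): Centre of the upright black thumb piece of the bolt: 14 (box x) x 26 (box y) x 36 mm high, from 87 to 123 mm above the cabinet top, this point at 107 mm. At joint value 0 it lies at x -75, y -50 mm in the box frame; it moves with the bolt. The brass guides and keeper blocks beside it reach up to 88 mm.
- tealight_mid (a point): White ceramic tealight holder, empty, a straight-sided cup 62 mm in diameter and 85 mm tall, wall 5 mm, about 0.2 kg, loose; this point is at its centre half-way up (42 mm), z along its axis. It starts standing on the cabinet top beyond the box's +y end, in the path of the lid.
- carabiner_mid (a point): Aluminium carabiner with its gate sleeve screwed shut (rigid), lying flat and loose on the cabinet top: a closed loop of 14 mm round bar, outside 100 mm long (its x) and 54 mm wide (its y), long sides straight and parallel for about 60 mm; about 0.1 kg. This point is the centre of the loop, 7 mm up.
- shoehorn: Navy plastic shoehorn lying loose on the cabinet top, 185 mm long (its x, from -85 to +99 mm), up to 46 mm wide, up to 12 mm high; origin near mid-length, on the underside.
- stand: Clear acrylic stand for reading glasses, empty, loose: base 70 (x) x 80 (y) x 8 mm with an upright at its middle, top at 114 mm; origin at the centre of the underside.
- brush: Wooden shoe brush lying loose on its dark bristles, 120 (x) x 44 (y) x 38 mm high; origin at the centre of the underside.
There are look-alikes about, which are no part of the job. There is more than one size of the part that bears carabiner_mid; the job needs the larger.

How it is judged:
On the way, in this order (a step that is already met when the one before it is completed fails the run):
1. tealight holder stands on the cabinet top clear of the lid's path and the bolt is drawn, the lid still shut (height (world z) of tealight_mid between 0.036 and 0.048 m and angle between tealight_mid's own z axis and vertical below 0.15 rad and (x of tealight_mid in the frame of keybox below -0.066 m or x of tealight_mid in the frame of keybox above 0.128 m or y of tealight_mid in the frame of keybox above 0.261 m or y of tealight_mid in the frame of keybox below -0.131 m) and value of joint bolt above 0.026 m and value of joint lid below 0.01 m), for 0.2 s.
2. lid slid fully open (value of joint lid above 0.118 m), for 0.2 s.
3. carabiner lies in the box, the lid still open (x of carabiner_mid in the frame of keybox between -0.03 and 0.092 m and y of carabiner_mid in the frame of keybox between -0.09 and 0.09 m and z of carabiner_mid in the frame of keybox below 0.045 m and value of joint lid above 0.09 m), for 0.2 s.
At the end, for the whole second after the job is handed in: The lid is shut to within 6 mm over the carabiner, which lies in the compartment (centre less than 45 mm above the cabinet top); the tealight holder stands upright (within 0.15 rad) on the cabinet top, not overlapping the strip that the lid sweeps. The bolt may be anywhere (x of carabiner_mid in the frame of keybox between -0.03 and 0.092 m and y of carabiner_mid in the frame of keybox between -0.09 and 0.09 m and z of carabiner_mid in the frame of keybox below 0.045 m and value of joint lid below 0.006 m and (x of tealight_mid in the frame of keybox below -0.066 m or x of tealight_mid in the frame of keybox above 0.128 m or y of tealight_mid in the frame of keybox above 0.261 m or y of tealight_mid in the frame of keybox below -0.131 m) and height (world z) of tealight_mid between 0.036 and 0.048 m and angle between tealight_mid's own z axis and vertical below 0.15 rad); the robot touches nothing.
It fails at once if the tealight holder is tipped by more than 0.5 rad (angle between tealight_mid's own z axis and vertical above 0.5 rad).
It fails at once if the shoehorn is moved by more than 20 mm (distance of shoehorn from where it was at the start of the episode above 0.02 m).
It fails at once if the glasses stand is moved by more than 20 mm (distance of stand from where it was at the start of the episode above 0.02 m).
It fails at once if the shoe brush is moved by more than 20 mm (distance of brush from where it was at the start of the episode above 0.02 m).
It also fails if it takes over 72 s, if anything falls off the work surface, if the arm or the gripper's body presses on something with over 40 N, if the wrist force passes 120 N, or if a joint passes its speed limit or range.

## Working session

There is one attempt and no reset: what is moved stays moved. The work goes in short steps, Python scripts to look and compute and a tool call to move; the robot and the scene stay as the last step left them, time stands still between calls to the robot, and variables do not carry over. Pictures are saved under pics/ and viewed, and the job is handed in when it is done.

Besides the shell and the picture viewer there is one more tool, called after "Request:" as a command line: name --pt "numbers of a row" for each row, then --argument value for the rest. servo_tool: Moves the arm, as the interface text tells. Its arguments: {"type":"object","properties":{"motion":{"type":"array"},"grip_force":{"type":"number"}},"required":["motion"]}

```bash
ls; mkdir -p pics
python3 - <<'E'
from station import manip
import cv2
print(manip.sense())
for n in ["scene","top","wrist"]:
    s=manip.snapshot(n)
    cv2.imwrite(f"pics/{n}0.png",s["frame"][:,:,::-1])
    print(n,s["mtx"].tolist(),s["world_from_camera"].round(4).tolist(),[k for k in s])
E
```

```text
pics
{'t': 0.0, 'q': array([ 1.12951344e+00,  5.28446336e-01,  1.43389727e+00,  2.98644217e-05,
        1.18139311e+00, -1.78544591e-01]), 'qd': array([-7.96616551e-04,  1.26006351e-03,  6.00508763e-04,  2.00544850e-05,
       -8.56009422e-04,  5.24592140e-04]), 'tau': array([-7.27859860e-04, -4.42349267e+01, -1.78026348e+01, -2.23703200e-04,
        8.56320723e-03, -9.22240332e-06]), 'tcp_pos': array([0.16201131, 0.60290253, 0.2303474 ]), 'tool_rot': array([ 1.30997175e-01,  9.91382162e-01, -1.01674974e-03, -3.40095174e-04]), 'force': array([ 0.03453555, -0.11140939, -0.10354216]), 'ft_torque': array([-0.01315692, -0.06088059,  0.00858982]), 'finger_gap': 1.0022796428434384}
scene [[411.4905391341691, 0.0, 245.77088094693278], [0.0, 411.4905391341691, 193.74058862673596], [0.0, 0.0, 1.0]] [[-0.5249, -0.6867, 0.5029, 1.0885], [0.8511, -0.4334, 0.2963, 0.3989], [0.0145, 0.5835, 0.812, 1.0062], [0.0, 0.0, 0.0, 1.0]] ['frame', 'mtx', 'world_from_camera']
top [[376.46995795306515, 0.0, 253.65164361592386], [0.0, 376.46995795306515, 189.99086750809502], [0.0, 0.0, 1.0]] [[-0.0237, 0.9878, -0.1539, 0.3841], [-0.9991, -0.0286, -0.0298, 0.045], [-0.0338, 0.1531, 0.9876, 0.9206], [0.0, 0.0, 0.0, 1.0]] ['frame', 'mtx', 'world_from_camera']
wrist [[303.6765330761744, 0.0, 252.66797213646342], [0.0, 303.6765330761744, 194.34050749708197], [0.0, 0.0, 1.0]] [[0.2604, -0.9204, -0.2917, 0.0876], [0.9655, 0.2476, 0.0806, 0.6233], [-0.002, -0.3026, 0.9531, 0.3737], [0.0, 0.0, 0.0, 1.0]] ['frame', 'mtx', 'world_from_camera']
```

View pics/scene0.png

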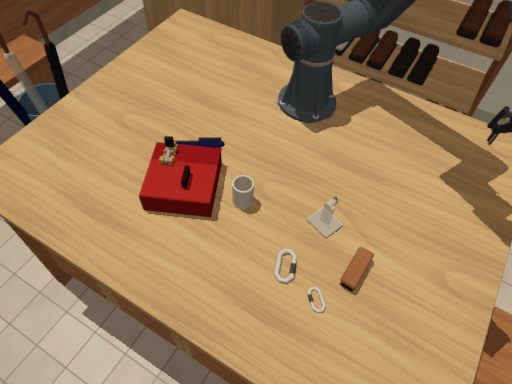

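View pics/top0.png

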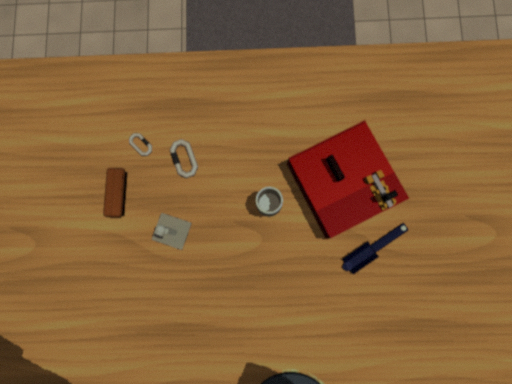

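View pics/wrist0.png

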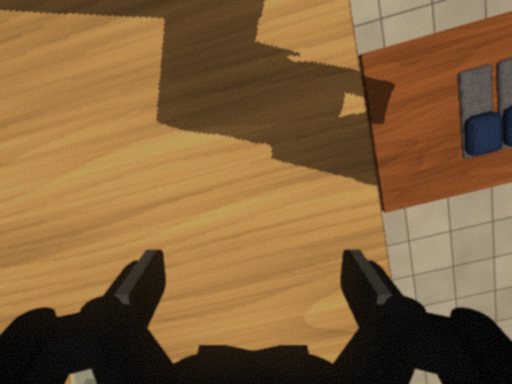

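The top view shows the box around (347,180), the cup at (269,201), the large carabiner at (183,158) and the small one at (140,145). The stand is at (171,231), the brush at (116,192) and the shoehorn at (375,248). I'll measure these next.

```bash
cat > h.py <<'E'
import numpy as np, cv2
from station import manip
def ray(s,px):
    K=s["mtx"];T=s["world_from_camera"]
    d=np.linalg.inv(K)@np.array([px[0],px[1],1.]); d=np.array([d[0],-d[1],-d[2]])
    return T[:3,3],T[:3,:3]@d
def onz(s,px,z):
    o,d=ray(s,px); return o+d*(z-o[2])/d[2]
def proj(s,p):
    T=s["world_from_camera"]; c=T[:3,:3].T@(np.asarray(p)-T[:3,3]); c=np.array([c[0],-c[1],-c[2]])
    u=s["mtx"]@c; return u[:2]/u[2]
def grab(n,tag):
    s=manip.snapshot(n); cv2.imwrite(f"pics/{tag}.png",s["frame"][:,:,::-1]); return s
E
python3 - <<'E'
from h import *
import pickle
T=manip.snapshot("top");S=manip.snapshot("scene")
pickle.dump((T,S),open("s0.pkl","wb"))
f=T["frame"][:,:,::-1]
cv2.imwrite("pics/tz.png",cv2.resize(f[105:280,270:420],None,fx=4,fy=3.4 if 0 else 3.4,interpolation=cv2.INTER_CUBIC)[:600,:800])
cv2.imwrite("pics/tl.png",cv2.resize(f[120:255,95:290],None,fx=4,fy=4,interpolation=cv2.INTER_CUBIC))
f=S["frame"][:,:,::-1]
cv2.imwrite("pics/sz.png",cv2.resize(f[125:225,130:270],None,fx=5,fy=5,interpolation=cv2.INTER_CUBIC))
E
```

```text
(no output)
```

View pics/tz.png

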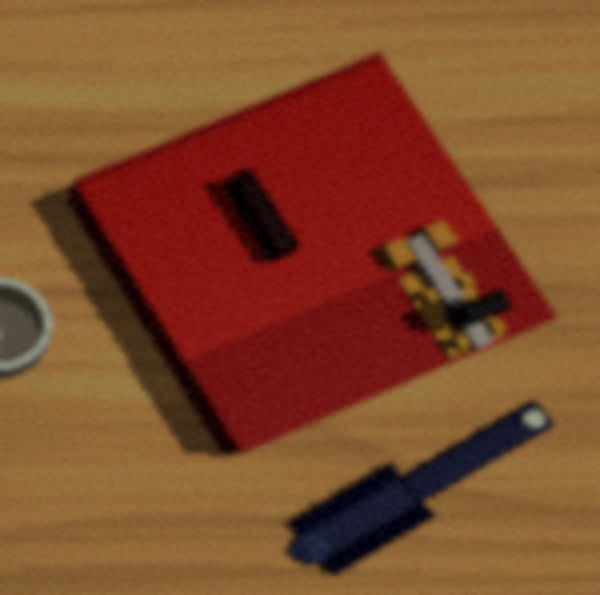

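View pics/tl.png

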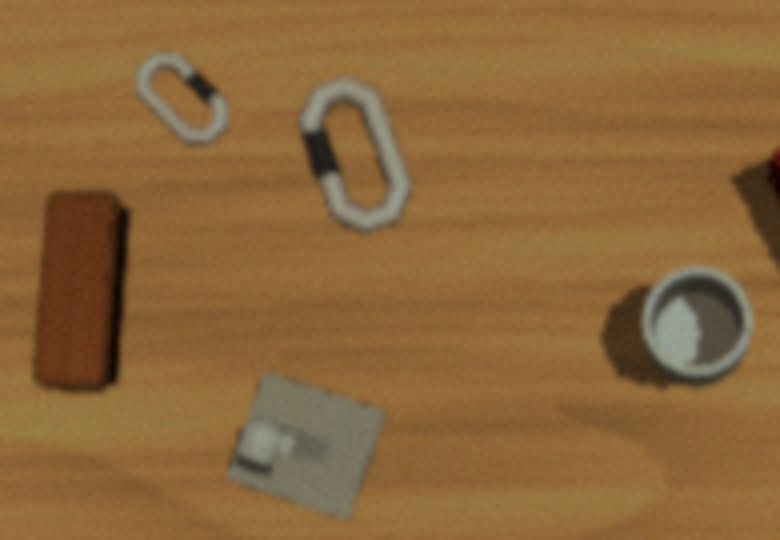

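View pics/sz.png

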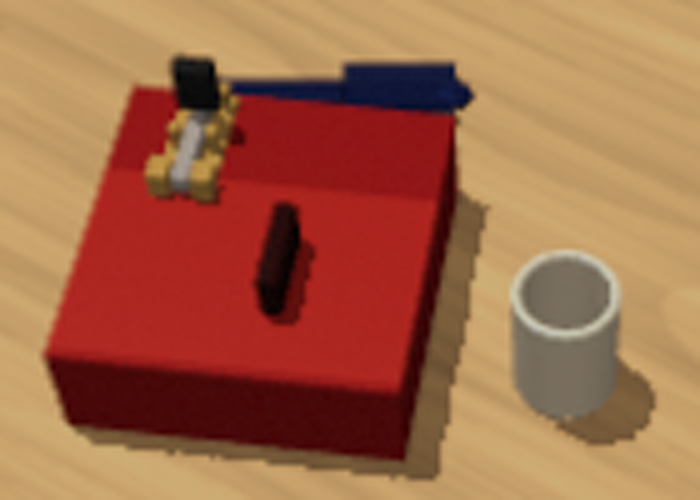

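Run:
```python
from h import *
import pickle
T,S=pickle.load(open("s0.pkl","rb"))
def quad(s,mask,off=0):
    cs,_=cv2.findContours(mask,cv2.RETR_EXTERNAL,cv2.CHAIN_APPROX_NONE); c=max(cs,key=cv2.contourArea)
    return c
# red mask top
f=T["frame"].astype(int); m=((f[...,0]>85)&(f[...,1]<0.35*f[...,0])&(f[...,2]<0.4*f[...,0])).astype(np.uint8)
m=cv2.morphologyEx(m,cv2.MORPH_OPEN,np.ones((3,3)))
m[:, :270]=0
c=cv2.convexHull(quad(T,m)); ap=cv2.approxPolyN(c,4,ensure_convex=True) if hasattr(cv2,'approxPolyN') else cv2.approxPolyDP(c,6,True)
print("quad",ap.reshape(-1,2).tolist(), "hand",[[365,121.2],[289.5,159.4],[329.5,238],[408.75,198]])
for name,pts,s in [("top auto",ap.reshape(-1,2).astype(float),T),("top hand",[[365,121.2],[289.5,159.4],[329.5,238],[408.75,198]],T),("scene hand",[[157.2,142.3],[220.5,147.6],[210.5,203],[139.5,196.3]],S)]:
    P=np.array([onz(s,p,.07) for p in pts])[:,:2]
    print(name,P.round(4).tolist(),"c",P.mean(0).round(4),"edges",np.linalg.norm(P-np.roll(P,-1,0),axis=1).round(4),"ang",[round(float(np.degrees(np.arctan2(*(np.roll(P,-1,0)-P)[i][::-1]))),1) for i in range(4)])
# white-ish things top
g=cv2.cvtColor(T["frame"],cv2.COLOR_RGB2HSV)
m=((g[...,1]<70)&(g[...,2]>90)).astype(np.uint8); m[:110]=0;m[300:]=0
cs,_=cv2.findContours(m,cv2.RETR_EXTERNAL,cv2.CHAIN_APPROX_NONE)
for c in cs:
    if cv2.contourArea(c)<50: continue
    r=cv2.minAreaRect(c); print("white",r,cv2.contourArea(c)); print("  z7",onz(T,r[0],.007).round(4),"z85",onz(T,r[0],.085).round(4), cv2.fitEllipse(c))
```

```text
quad [[408, 197], [330, 237], [288, 158], [364, 121]] hand [[365, 121.2], [289.5, 159.4], [329.5, 238], [408.75, 198]]
top auto [[0.4907, -0.2763], [0.4057, -0.0971], [0.5891, -0.0106], [0.6719, -0.1905]] c [ 0.5393 -0.1436] edges [0.1983 0.2028 0.198  0.2005] ang [115.4, 25.3, -65.3, -154.7]
top hand [[0.6713, -0.1927], [0.5857, -0.0139], [0.4035, -0.0959], [0.4883, -0.2778]] c [ 0.5372 -0.1451] edges [0.1983 0.1998 0.2007 0.2018] ang [115.6, -155.8, -65.0, 24.9]
scene hand [[0.4882, -0.2744], [0.4024, -0.0986], [0.5872, -0.0084], [0.6736, -0.1878]] c [ 0.5378 -0.1423] edges [0.1956 0.2056 0.1991 0.2046] ang [116.0, 26.0, -64.3, -155.0]
white ((170.69998168945312, 230.89999389648438), (31.622772216796875, 27.195585250854492), 18.434946060180664) 757.5
  z7 [0.4316 0.2769 0.007 ] z85 [0.4275 0.2571 0.085 ] ((171.42669677734375, 230.87086486816406), (30.247114181518555, 35.5836296081543), 110.35042572021484)
white ((269.0, 200.0), (26.0, 26.0), 90.0) 553.0
  z7 [0.5006 0.0356 0.007 ] z85 [0.4907 0.0364 0.085 ] ((268.8169860839844, 200.02760314941406), (26.512962341308594, 26.60405158996582), 128.8045196533203)
white ((378.33441162109375, 183.36306762695312), (20.590641021728516, 4.549095153808594), 61.38954162597656) 64.0
  z7 [ 0.534  -0.2317  0.007 ] z85 [ 0.5212 -0.2081  0.085 ] ((378.46197509765625, 183.7061004638672), (4.246384143829346, 23.301685333251953), 151.63465881347656)
white ((183.5690460205078, 158.1258544921875), (37.32959747314453, 20.245759963989258), 70.70995330810547) 264.0
  z7 [0.6123 0.2463 0.007 ] z85 [0.5929 0.2291 0.085 ] ((183.23866271972656, 158.04220581054688), (20.284791946411133, 36.28446960449219), 159.50296020507812)
white ((140.25, 144.25), (24.748737335205078, 12.727922439575195), 45.0) 98.0
  z7 [0.6519 0.3568 0.007 ] z85 [0.629  0.3302 0.085 ] ((140.25802612304688, 144.06529235839844), (13.285967826843262, 24.375076293945312), 132.75421142578125)
```

Run:
```python
from h import *
import pickle
T,S=pickle.load(open("s0.pkl","rb"))
for n,s in (("top",T),("scene",S)):
    g=cv2.cvtColor(s["frame"],cv2.COLOR_RGB2HSV)
    if n=="top": roi=(slice(135,185),slice(165,205)); cup=(slice(180,222),slice(250,290))
    else: roi=(slice(240,292),slice(266,306)); cup=(slice(170,215),slice(225,262))
    m=np.zeros(g.shape[:2],np.uint8); v=g[roi]; m[roi]=((v[...,1]<80)).astype(np.uint8)
    m=cv2.morphologyEx(m,cv2.MORPH_CLOSE,np.ones((3,3)))
    cs,_=cv2.findContours(m,cv2.RETR_EXTERNAL,cv2.CHAIN_APPROX_NONE); c=max(cs,key=cv2.contourArea)
    P=np.array([onz(s,p,.007)[:2] for p in c.reshape(-1,2).astype(float)])*1000
    r=cv2.minAreaRect(P.astype(np.float32)); print(n,"carab",r)
    m=np.zeros(g.shape[:2],np.uint8); v=g[cup]; m[cup]=((v[...,1]<70)).astype(np.uint8)
    cs,_=cv2.findContours(m,cv2.RETR_EXTERNAL,cv2.CHAIN_APPROX_NONE); c=max(cs,key=cv2.contourArea)
    P=np.array([onz(s,p,.085)[:2] for p in c.reshape(-1,2).astype(float)])*1000
    print("cup",cv2.minEnclosingCircle(P.astype(np.float32)),P.min(0),P.max(0))
    print(cv2.boundingRect(c))
# scene cup rim: ellipse in zoom: centre (565,292)/5+(130,125), left 512 right 620 
print("scene rim",onz(S,(130+566/5,125+293/5),.085))
# thumb top: scene (195,75)zoom; top (490,305)zoom
print("lidgrip top",onz(T,(270+262/4,105+220/3.4),.102), onz(S,(130+283/5,125+212/5),.102))
th=onz(T,(270+497/4,105+300/3.4),.123); print("thumb top",th, onz(S,(130+195/5,125+62/5),.123))
c=np.array([.538,-.144]);a=np.radians(25.2);R=np.array([[np.cos(a),-np.sin(a)],[np.sin(a),np.cos(a)]])
print("pred thumb",c+R@[-.075,-.05],"pred lidgrip",c+R@[.031,.02])
```

```text
top carab ((612.5263061523438, 246.64422607421875), (97.21258544921875, 51.59870910644531), 19.259876251220703)
cup ((489.3836975097656, 36.73905563354492), 31.94961166381836) [459.11382628   7.15882375] [520.38050246  65.71670449]
(256, 187, 27, 28)
scene carab ((611.5381469726562, 245.54286193847656), (101.12657928466797, 53.717708587646484), 19.73792839050293)
cup ((513.70947265625, 49.1536865234375), 55.55986022949219) [461.5773743    7.13018688] [565.18909461  90.9519705 ]
(232, 175, 22, 33)
scene rim [0.49189966 0.03820477 0.085     ]
lidgrip top [ 0.55166911 -0.11182553  0.102     ] [ 0.53966263 -0.12085562  0.102     ]
thumb top [ 0.49284101 -0.22828614  0.123     ] [ 0.48862276 -0.21949469  0.123     ]
pred thumb [ 0.49142694 -0.2211748 ] pred lidgrip [ 0.55753405 -0.1127043 ]
```

Request:
servo_tool --pt "-29 -29 0 0 0 0 1" --pt "-29 -29 0 0 0 0 1" --pt "-29 -29 0 0 0 0 1" --pt "-29 -29 0 0 0 0 1" --pt "-29 -29 0 0 0 0 1" --pt "-29 -29 0 0 0 0 1" --pt "-29 -29 0 0 0 0 1" --pt "-29 -29 0 0 0 0 1" --pt "-29 -29 0 0 0 0 1" --pt "-29 -29 0 0 0 0 1" --pt "-29 -29 0 0 0 0 1" --pt "-29 -29 0 0 0 0 1"

```text
t: 1.25
tcp_pos: [0.4115, 0.1761, 0.229]
tool_rot: [0.122, 0.992, 0.004, 0.002]
force: [1.3, 0.5, 0.3]
finger_gap: 1.001
```

Request:
servo_tool --pt "0 0 0 0 0 0.125 1" --pt "0 0 0 0 0 0.125 1" --pt "0 0 0 0 0 0.125 1" --pt "0 0 0 0 0 0.125 1" --pt "0 0 0 0 0 0.125 1" --pt "0 0 0 0 0 0.125 1" --pt "0 0 0 0 0 0.125 1" --pt "0 0 0 0 0 0.125 1" --pt "0 0 0 0 0 0.125 1" --pt "0 0 0 0 0 0.125 1" --pt "0 0 0 0 0 0.125 1" --pt "0 0 0 0 0 0.125 1"

```text
t: 2.25
tcp_pos: [0.4197, 0.165, 0.2302]
tool_rot: [0.768, 0.64, 0.006, 0.001]
force: [-0.4, 0.2, -0.4]
finger_gap: 1.003
```

```bash
cat >> h.py <<'E'
from scipy.spatial.transform import Rotation as Ro
def go(target,jaw=None):
    s=manip.sense(); R=Ro.from_quat(s["tool_rot"]).as_matrix()
    d=R.T@(np.asarray(target)-s["tcp_pos"])*1000
    ja=np.degrees(np.arctan2(R[1,1],R[0,1]))
    out=[d.round(1).tolist(),"jaw",round(ja,1)]
    if jaw is not None:
        z=np.array([0,0,-1.]);a=np.radians(jaw);y=np.array([np.cos(a),np.sin(a),0]);x=np.cross(y,z)
        out+=["rotvec",Ro.from_matrix(R.T@np.c_[x,y,z]).as_rotvec().round(3).tolist()]
    print(*out,"tcp",s["tcp_pos"].round(4),"gap",round(s["finger_gap"],3),"q6",round(s["q"][5],2),"F",s["force"].round(1),"t",round(s["t"],2))
C=np.array([.538,-.144]);A=np.radians(25.2)
def box(x,y,z): return np.array([C[0]+x*np.cos(A)-y*np.sin(A),C[1]+x*np.sin(A)+y*np.cos(A),z])
def inbox(p): d=np.asarray(p)[:2]-C; return np.array([d[0]*np.cos(A)+d[1]*np.sin(A),-d[0]*np.sin(A)+d[1]*np.cos(A)])
E
python3 -c "
from h import *
go((.4905,.037,.20),-64.8)"
```

```text
[-113.4, 92.3, 30.2] jaw -10.4 rotvec [0.005, -0.012, 0.95] tcp [0.4197 0.165  0.2302] gap 1.003 q6 0.3 F [-0.4  0.2 -0.4] t 2.25
```

```bash
python3 -c "
from h import *
print(manip.sense()['q'])"
```

```text
[0.1228232  0.29115973 1.86156691 0.00533712 0.97715131 0.3007448 ]
```

Request:
servo_tool --pt "0 0 0 0 0 0.12 1" --pt "0 0 0 0 0 0.12 1" --pt "0 0 0 0 0 0.12 1" --pt "0 0 0 0 0 0.12 1" --pt "0 0 0 0 0 0.12 1" --pt "0 0 0 0 0 0.12 1" --pt "0 0 0 0 0 0.12 1" --pt "0 0 0 0 0 0.1 1" --pt "0 0 0 0 0 0.05 1"

```text
t: 3.0
tcp_pos: [0.4196, 0.1649, 0.2307]
tool_rot: [0.984, 0.176, 0.006, -0.002]
force: [0.4, 0.0, 0.5]
finger_gap: 1.003
```

```bash
python3 -c "
from h import *
print(manip.sense()['q'])
go((.4905,.037,.16),-64.8)"
```

```text
[0.12276231 0.289777   1.86194191 0.00533974 0.97719708 1.33608897]
[21.2, 144.7, 70.8] jaw -69.7 rotvec [-0.001, -0.013, -0.085] tcp [0.4196 0.1649 0.2307] gap 1.003 q6 1.34 F [0.4 0.  0.5] t 3.0
```

Request:
servo_tool --pt "5 36 15 0 -0.003 -0.022 1" --pt "5 36 15 0 -0.003 -0.022 1" --pt "5 36 15 0 -0.003 -0.022 1" --pt "5 36 15 0 -0.003 -0.022 1" --pt "0 0 0 0 0 0 1" --pt "0 0 0 0 0 0 1"

```text
t: 3.5
tcp_pos: [0.4979, 0.0364, 0.1699]
tool_rot: [0.975, 0.223, 0.004, -0.0]
force: [0.2, 0.4, 0.6]
finger_gap: 0.995
```

```bash
python3 -c "
from h import *
go((.4905,.037,.042),-64.8)
grab('wrist','w1')"
```

```text
[-7.4, -3.9, 127.8] jaw -64.2 rotvec [0.001, -0.008, 0.011] tcp [0.4979 0.0364 0.1699] gap 0.995 q6 0.96 F [0.2 0.4 0.6] t 3.5
```

View pics/w1.png

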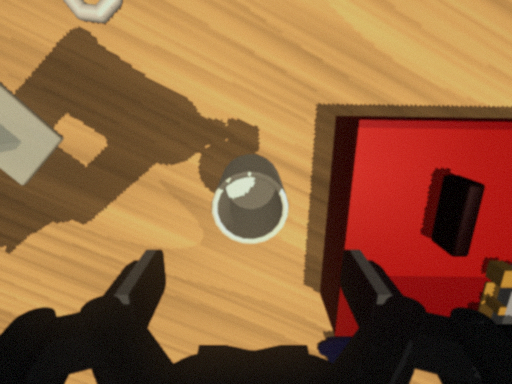

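```bash
python3 -c "
from h import *
s=manip.snapshot('wrist')
print(onz(s,(250,207),.085), proj(s,(.4905,.037,.085)))
# box +y edge corners
print(inbox(onz(s,(357,120),.07)),inbox(onz(s,(346,280),.07)), 'grip', inbox(onz(s,(462,183),.102)),onz(s,(462,183),.102))
"
```

```text
[0.49333132 0.03601965 0.085     ] [247.36564943 209.50263998]
[0.10388172 0.09880692] [-0.03945091  0.09293728] grip [0.06211959 0.02863165] [ 0.58201672 -0.09164407  0.102     ]
```

Request:
servo_tool --pt "-6 -3.5 10 0 -0.008 0 1" --pt "0 0 35 0 0 0 1" --pt "0 0 35 0 0 0 1" --pt "0 0 30 0 0 0 1" --pt "0 0 12 0 0 0 1" --pt "0 0 0 0 0 0 1"

```text
t: 4.1
tcp_pos: [0.4889, 0.0444, 0.0481]
tool_rot: [0.973, 0.229, 0.005, 0.003]
force: [0.3, 0.6, 0.0]
finger_gap: 0.997
```

```bash
python3 -c "
from h import *
go((.4917,.0367,.045),-64.8)"
```

```text
[-0.9, 8.1, 3.1] jaw -63.6 rotvec [0.007, -0.008, 0.022] tcp [0.4889 0.0444 0.0481] gap 0.997 q6 0.97 F [0.3 0.6 0. ] t 4.1
```

Request:
servo_tool --pt "-1 8 2 0.007 -0.008 0.022 1" --pt "0 0 0 0 0 0 1"

```text
t: 4.27
tcp_pos: [0.4894, 0.0386, 0.0461]
tool_rot: [0.976, 0.219, -0.002, -0.001]
force: [0.3, -0.2, 0.5]
finger_gap: 1.003
```

Request:
servo_tool --pt "0 0 0 0 0 0 0.2" --pt "0 0 0 0 0 0 0.2" --pt "0 0 0 0 0 0 0" --pt "0 0 0 0 0 0 0" --pt "0 0 0 0 0 0 0" --pt "0 0 0 0 0 0 0" --grip_force 30

```text
t: 4.77
tcp_pos: [0.492, 0.0385, 0.0507]
tool_rot: [0.976, 0.219, 0.002, 0.001]
force: [-0.6, 0.1, -2.0]
finger_gap: 0.725
```

```bash
python3 -c "
from h import *
go((.62,.09,.10),-64.8)
print(inbox((.62,.09)))"
```

```text
[137.9, 8.3, -48.7] jaw -64.7 rotvec [0.003, -0.004, 0.002] tcp [0.492  0.0385 0.0507] gap 0.725 q6 0.98 F [-0.6  0.1 -2. ] t 4.77
[0.17382817 0.17681563]
```

Request:
servo_tool --pt "0 0 -12 0 0 0 0" --pt "0 0 -15 0 0 0 0" --pt "18 1 0 0 0 0 0" --pt "25 2 0 0 0 0 0" --pt "25 2 0 0 0 0 0" --pt "25 2 0 0 0 0 0" --pt "25 1 0 0 0 0 0" --pt "18 0 0 0 0 0 0" --pt "0 0 0 0 0 0 0" --pt "0 0 0 0 0 0 0"

```text
t: 5.6
tcp_pos: [0.6176, 0.0921, 0.0769]
tool_rot: [0.976, 0.218, -0.003, -0.001]
force: [-1.3, -0.2, -1.1]
finger_gap: 0.727
```

```bash
python3 -c "
from h import *
go((.62,.09,.0517),-64.8)
grab('top','t1');grab('scene','s1')"
```

```text
[1.4, 3.0, 25.2] jaw -64.8 rotvec [-0.003, 0.005, -0.0] tcp [0.6176 0.0921 0.0769] gap 0.727 q6 1.1 F [-1.3 -0.2 -1.1] t 5.6
```

View pics/s1.png

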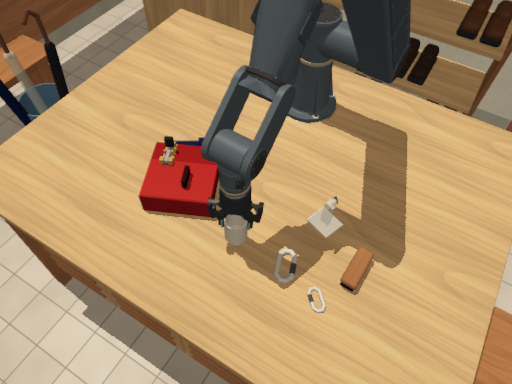

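The cup, at about (236,230), is held upright off the surface beside the box. I'll lower it now.

Request:
servo_tool --pt "0 0 12 -0.003 0.005 0 0" --pt "0 0 8 0 0 0 0" --pt "0 0 3 0 0 0 0" --pt "0 0 1.5 0 0 0 0" --pt "0 0 1 0 0 0 0"

```text
t: 6.12
tcp_pos: [0.6109, 0.0899, 0.0502]
tool_rot: [0.976, 0.217, -0.004, -0.001]
force: [0.1, -0.2, -2.2]
finger_gap: 0.719
```

Request:
servo_tool --pt "0 0 0 0 0 0 0.6" --pt "0 0 0 0 0 0 0.8" --pt "0 0 0 0 0 0 1" --pt "0 0 0 0 0 0 1" --pt "0 0 0 0 0 0 1"

```text
t: 6.53
tcp_pos: [0.6121, 0.0894, 0.0522]
tool_rot: [0.976, 0.217, -0.002, -0.001]
force: [-0.3, -0.2, -0.4]
finger_gap: 0.997
```

Request:
servo_tool --pt "0 0 -20 0 0 0 1" --pt "0 0 -35 0 0 0 1" --pt "0 0 -40 0 0 0 1" --pt "0 0 -30 0 0 0 1" --pt "0 0 0 0 0 0 1"

```text
t: 6.95
tcp_pos: [0.6121, 0.0895, 0.1805]
tool_rot: [0.976, 0.217, -0.005, -0.001]
force: [0.3, 0.2, 0.2]
finger_gap: 0.997
```

```bash
python3 -c "
from h import *
go(box(-.075,-.05,.18),-64.8)
grab('top','t2')"
```

```text
[-240.7, 230.5, 1.5] jaw -65.0 rotvec [-0.004, 0.008, -0.003] tcp [0.6121 0.0895 0.1805] gap 0.997 q6 1.1 F [0.3 0.2 0.2] t 6.95
```

View pics/t2.png

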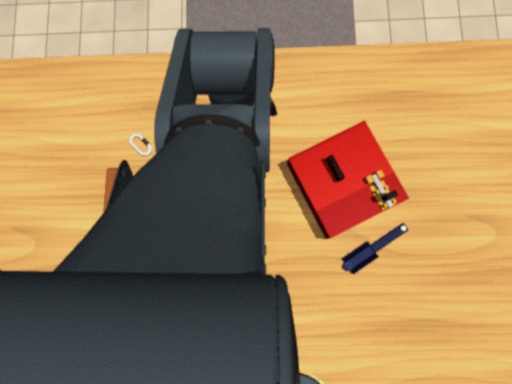

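Request:
servo_tool --pt "-29 28 0 0 0 0 0.3" --pt "-29 28 0 0 0 0 0.3" --pt "-29 28 0 0 0 0 0.3" --pt "-29 28 0 0 0 0 0.3" --pt "-29 28 0 0 0 0 0.3" --pt "-29 28 0 0 0 0 0.3" --pt "-29 28 0 0 0 0 0.3" --pt "-29 28 0 0 0 0 0.3" --pt "0 0 0 0 0 0 0.3" --pt "0 0 0 0 0 0 0.3"

```text
t: 7.83
tcp_pos: [0.4886, -0.2196, 0.1706]
tool_rot: [0.975, 0.22, -0.008, -0.005]
force: [0.5, 0.2, 0.5]
finger_gap: 0.648
```

```bash
python3 -c "
from h import *
go(box(-.075,-.05,.18),-64.8)
s=grab('wrist','w2');t=grab('top','t3');print(proj(s,box(-.075,-.05,.123)))
cv2.imwrite('pics/t3z.png',cv2.resize(t['frame'][100:250,200:420,::-1],None,fx=3.6,fy=3.6,interpolation=cv2.INTER_CUBIC))"
```

```text
[1.7, 2.5, -9.5] jaw -64.6 rotvec [-0.014, 0.014, 0.004] tcp [ 0.4886 -0.2196  0.1706] gap 0.648 q6 0.5 F [0.5 0.2 0.5] t 7.83
[257.50342292 214.88368509]
```

View pics/w2.png

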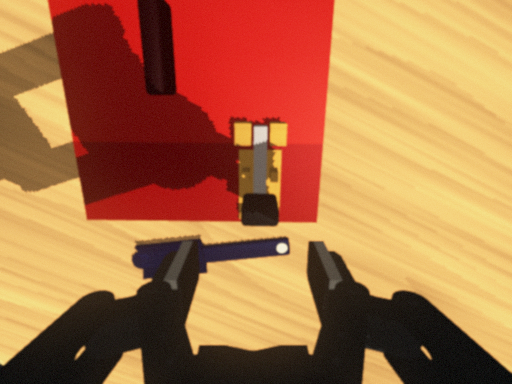

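View pics/t3z.png

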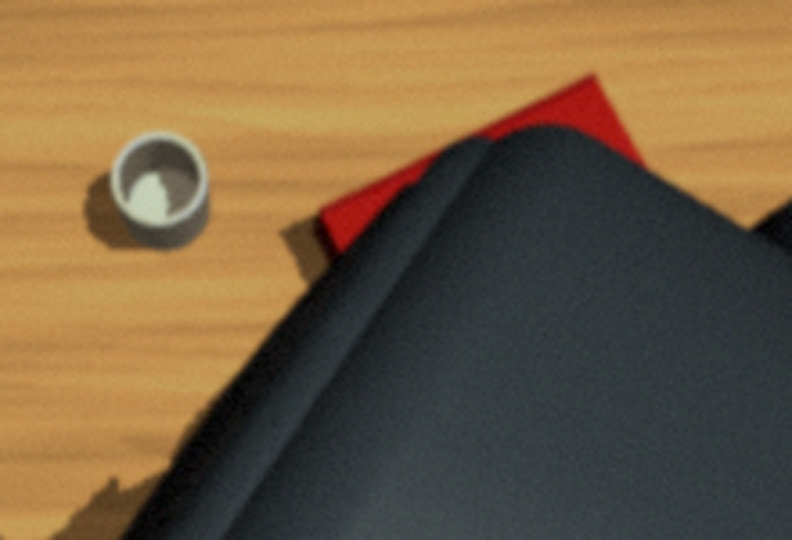

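Request:
servo_tool --pt "2 3 20 -0.014 0.014 0 0.3" --pt "0 0 30 0 0 0 0.3" --pt "0 0 20 0 0 0 0.3" --pt "0 0 0 0 0 0 0.3"

```text
t: 8.27
tcp_pos: [0.4959, -0.2149, 0.0995]
tool_rot: [0.974, 0.225, 0.003, 0.002]
force: [0.3, 1.0, -0.6]
finger_gap: 0.653
```

```bash
python3 -c "
from h import *
go(box(-.075,-.0515,.096),-64.8)"
```

```text
[-6.8, 5.1, 3.5] jaw -64.0 rotvec [0.004, -0.004, 0.015] tcp [ 0.4959 -0.2149  0.0995] gap 0.653 q6 0.5 F [ 0.3  1.  -0.6] t 8.27
```

Request:
servo_tool --pt "-6.5 5 2 0 0 0.015 0.3" --pt "0 0 0 0 0 0 0.3"

```text
t: 8.43
tcp_pos: [0.4926, -0.2192, 0.0969]
tool_rot: [0.976, 0.22, 0.002, 0.0]
force: [-0.9, -0.7, 0.0]
finger_gap: 0.648
```

Request:
servo_tool --pt "0 0 0 0 0 0 -0.4" --pt "0 0 0 0 0 0 -0.6" --pt "0 0 0 0 0 0 -0.6" --pt "0 0 0 0 0 0 -0.6" --pt "0 0 0 0 0 0 -0.6" --grip_force 40

```text
t: 8.85
tcp_pos: [0.4954, -0.2207, 0.0993]
tool_rot: [0.975, 0.221, 0.004, 0.004]
force: [1.2, -2.4, -6.3]
finger_gap: 0.291
```

```bash
python3 -c "
from h import *
go(box(-.075,-.0515,.096),-64.8)"
```

```text
[-3.8, 0.2, 3.3] jaw -64.5 rotvec [0.009, -0.006, 0.005] tcp [ 0.4954 -0.2207  0.0993] gap 0.291 q6 0.5 F [ 1.2 -2.4 -6.3] t 8.85
```

Request:
servo_tool --pt "-7 0 0 0 0 0 -0.6" --pt "-7 0 0 0 0 0 -0.6" --pt "-7 0 0 0 0 0 -0.6" --pt "-7 0 0 0 0 0 -0.6" --pt "-6 0 0 0 0 0 -0.6"

```text
t: 9.27
tcp_pos: [0.4646, -0.2351, 0.0991]
tool_rot: [0.976, 0.219, 0.007, 0.003]
force: [26.4, 15.5, -16.7]
finger_gap: 0.294
```

```bash
python3 -c "
from h import *
go(box(-.106,-.0515,.096),-64.8)"
```

```text
[-0.8, 0.3, 3.1] jaw -64.7 rotvec [0.009, -0.012, 0.002] tcp [ 0.4646 -0.2351  0.0991] gap 0.294 q6 0.43 F [ 26.4  15.5 -16.7] t 9.27
```

Request:
servo_tool --pt "1 0 0 0 0 0 0" --pt "0 0 0 0 0 0 0.2" --pt "0 0 0 0 0 0 0.3" --pt "0 0 0 0 0 0 0.3"

```text
t: 9.6
tcp_pos: [0.4633, -0.2358, 0.1011]
tool_rot: [0.976, 0.218, 0.007, 0.004]
force: [-0.8, 0.1, -0.1]
finger_gap: 0.651
```

Request:
servo_tool --pt "0 0 -20 0 0 0 0.3" --pt "0 0 -30 0 0 0 0.3" --pt "0 0 -30 0 0 0 0.3" --pt "0 0 0 0 0 0 0.3"

```text
t: 9.93
tcp_pos: [0.4601, -0.2353, 0.1833]
tool_rot: [0.976, 0.219, 0.005, 0.002]
force: [0.9, -0.7, -0.3]
finger_gap: 0.652
```

```bash
python3 -c "
from h import *
go(box(.031,.02,.17),-64.8)
s=grab('wrist','w3');print(proj(s,box(-.075,-.05,.123)),proj(s,box(-.11,-.05,.123)),proj(s,box(.031,.02,.102)))
"
```

```text
[140.3, -69.3, 14.0] jaw -64.7 rotvec [0.006, -0.008, 0.001] tcp [ 0.4601 -0.2353  0.1833] gap 0.652 q6 0.43 F [ 0.9 -0.7 -0.3] t 9.93
[252.99664173 165.12048804] [252.94977776 213.14785212] [144.42999687  -3.06208778]
```

View pics/w3.png

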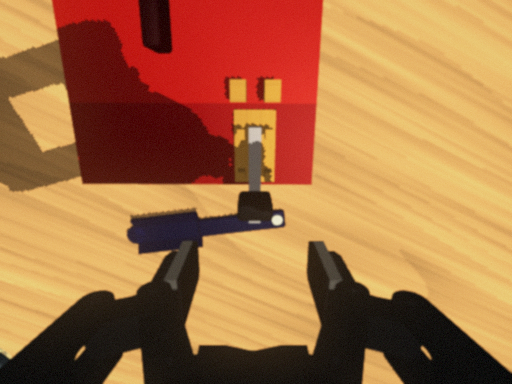

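The view shows the bolt tip at (254,135) clear of the keeper blocks at (238,90) and (272,90). The thumb piece is at (255,210), so the bolt is fully drawn. Next is the lid grip.

Request:
servo_tool --pt "34 -17 0 0 0 0 0.3" --pt "34 -17 0 0 0 0 0.3" --pt "34 -17 0 0 0 0 0.3" --pt "34 -17 0 0 0 0 0.3" --pt "0 0 0 0 0 0 0.3" --pt "0 0 0 0 0 0 0.3"

```text
t: 10.48
tcp_pos: [0.5543, -0.1125, 0.1793]
tool_rot: [0.976, 0.216, 0.002, 0.001]
force: [-0.3, 0.1, 0.0]
finger_gap: 0.651
```

```bash
python3 -c "
from h import *
go(box(.031,.02,.08),-64.8)
s=grab('wrist','w4');print(proj(s,box(.031,.02,.102)))
"
```

```text
[2.5, 1.3, 99.3] jaw -65.0 rotvec [0.003, -0.003, -0.004] tcp [ 0.5543 -0.1125  0.1793] gap 0.651 q6 0.74 F [-0.3  0.1  0. ] t 10.48
[254.36361741 200.55754565]
```

View pics/w4.png

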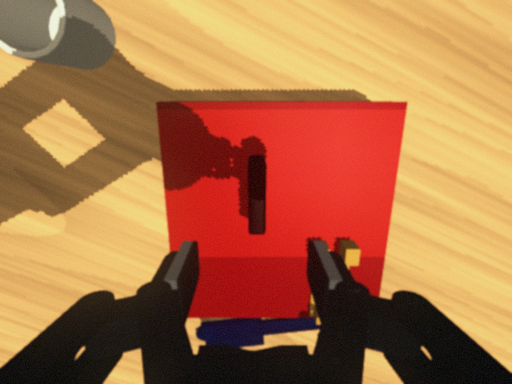

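Request:
servo_tool --pt "2 0 25 0 0 0 0.3" --pt "0 0 35 0 0 0 0.3" --pt "0 0 25 0 0 0 0.3" --pt "0 0 10 0 0 0 0.3" --pt "0 0 0 0 0 0 0.3"

```text
t: 10.95
tcp_pos: [0.5542, -0.1162, 0.0813]
tool_rot: [0.977, 0.214, 0.002, 0.002]
force: [-0.4, 0.0, -1.2]
finger_gap: 0.646
```

```bash
python3 -c "
from h import *
go(box(.031,.0195,.08),-64.8)
"
```

```text
[4.4, -1.3, 1.3] jaw -65.3 rotvec [0.004, -0.003, -0.009] tcp [ 0.5542 -0.1162  0.0813] gap 0.646 q6 0.74 F [-0.4  0.  -1.2] t 10.95
```

Request:
servo_tool --pt "3 -1 0 0 0 -0.009 -0.3" --pt "0 0 0 0 0 0 -0.9" --pt "0 0 0 0 0 0 -0.9" --pt "0 0 0 0 0 0 -0.9" --pt "0 0 0 0 0 0 -0.9" --pt "0 0 0 0 0 0 -0.9" --grip_force 40

```text
t: 11.45
tcp_pos: [0.5559, -0.1154, 0.083]
tool_rot: [0.976, 0.217, 0.002, 0.002]
force: [1.4, 0.1, -7.1]
finger_gap: 0.151
```

```bash
python3 -c "
from h import *
go(box(.031,.15,.08),-64.8)
"
```

```text
[2.3, -131.7, 2.4] jaw -65.0 rotvec [0.004, -0.004, -0.003] tcp [ 0.5559 -0.1154  0.083 ] gap 0.151 q6 0.73 F [ 1.4  0.1 -7.1] t 11.45
```

Request:
servo_tool --pt "0 -8 0 0 0 0 -0.9" --pt "0 -14 0 0 0 0 -0.9" --pt "0 -14 0 0 0 0 -0.9" --pt "0 -14 0 0 0 0 -0.9" --pt "0 -14 0 0 0 0 -0.9" --pt "0 -14 0 0 0 0 -0.9" --pt "0 -14 0 0 0 0 -0.9" --pt "0 -14 0 0 0 0 -0.9"

```text
t: 12.12
tcp_pos: [0.5082, -0.0131, 0.083]
tool_rot: [0.976, 0.217, 0.004, 0.004]
force: [1.8, -1.4, -6.9]
finger_gap: 0.151
```

```bash
python3 -c "
from h import *
go(box(.031,.15,.08),-64.8)
"
```

```text
[2.1, -18.9, 2.8] jaw -65.0 rotvec [0.009, -0.006, -0.003] tcp [ 0.5082 -0.0131  0.083 ] gap 0.151 q6 0.89 F [ 1.8 -1.4 -6.9] t 12.12
```

Request:
servo_tool --pt "0 -10 0 0 0 0 -0.9" --pt "0 -7 0 0 0 0 -0.9" --pt "0 -4 0 0 0 0 -0.9"

```text
t: 12.37
tcp_pos: [0.5011, 0.0029, 0.083]
tool_rot: [0.975, 0.223, 0.006, 0.012]
force: [1.2, -31.8, -15.3]
finger_gap: 0.152
```

```bash
python3 -c "
from h import *
go(box(.031,.15,.08),-64.8)
"
```

```text
[1.9, -1.4, 3.0] jaw -64.2 rotvec [0.027, -0.007, 0.01] tcp [0.5011 0.0029 0.083 ] gap 0.152 q6 0.94 F [  1.2 -31.8 -15.3] t 12.37
```

Request:
servo_tool --pt "0 2 0 0.02 0 0 -0.9" --pt "0 0 0 0 0 0 0" --pt "0 0 0 0 0 0 0.3" --pt "0 0 0 0 0 0 0.3"

```text
t: 12.7
tcp_pos: [0.5022, 0.0017, 0.0844]
tool_rot: [0.975, 0.222, 0.005, 0.003]
force: [-0.3, -0.1, -0.7]
finger_gap: 0.573
```

Request:
servo_tool --pt "0 0 -25 0 0 0 0.3" --pt "0 0 -35 0 0 0 0.3" --pt "0 0 -35 0 0 0 0.6" --pt "0 0 0 0 0 0 1"

```text
t: 13.03
tcp_pos: [0.499, 0.005, 0.1823]
tool_rot: [0.975, 0.223, 0.002, 0.002]
force: [0.1, 0.0, -0.1]
finger_gap: 0.909
```

```bash
python3 -c "
from h import *
go((.612,.246,.18),-70.5)
s=grab('scene','s5')
"
```

```text
[206.6, -167.7, 2.3] jaw -64.2 rotvec [0.004, -0.004, 0.11] tcp [0.499  0.005  0.1823] gap 0.909 q6 0.91 F [ 0.1  0.  -0.1] t 13.03
```

View pics/s5.png

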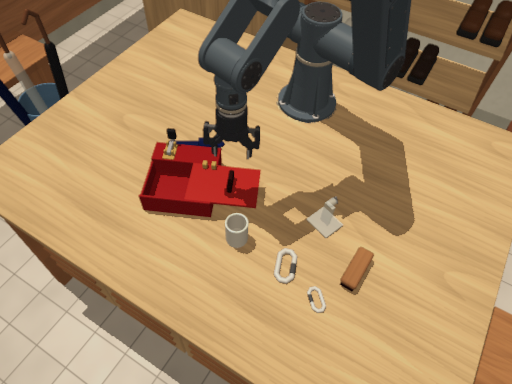

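The lid is fully open with the compartment visible at (180,190), and the cup stands at (236,230). Now to the large carabiner at (286,266).

Request:
servo_tool --pt "29 -24 0 0 0 0.015 1" --pt "29 -24 0 0 0 0.015 1" --pt "29 -24 0 0 0 0.015 1" --pt "29 -24 0 0 0 0.015 1" --pt "29 -24 0 0 0 0.015 1" --pt "29 -24 0 0 0 0.015 1" --pt "29 -24 0 0 0 0.015 1" --pt "0 0 0 0 0 0 1" --pt "0 0 0 0 0 0 1"

```text
t: 13.83
tcp_pos: [0.6159, 0.2529, 0.1738]
tool_rot: [0.986, 0.169, -0.003, 0.001]
force: [-1.3, -0.8, -0.9]
finger_gap: 0.998
```

```bash
python3 -c "
from h import *
go((.612,.246,.0),-70.5)
s=grab('wrist','w6')
g=cv2.cvtColor(s['frame'],cv2.COLOR_RGB2HSV)
print(proj(s,(.612,.246,.007)))
"
```

```text
[-4.8, 5.1, 173.8] jaw -70.6 rotvec [0.001, 0.006, -0.002] tcp [0.6159 0.2529 0.1738] gap 0.998 q6 1.46 F [-1.3 -0.8 -0.9] t 13.83
[257.4023047  179.97335727]
```

View pics/w6.png

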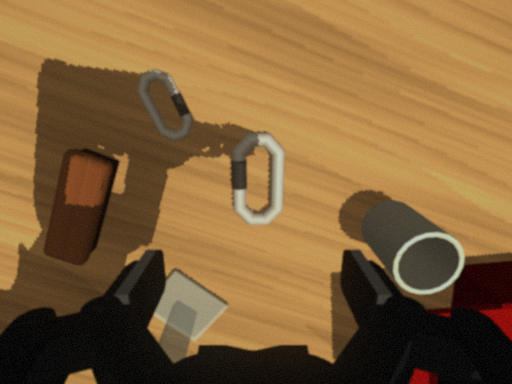

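Request:
servo_tool --pt "-5 5 20 0 0.006 0 1" --pt "0 0 40 0 0 0 1" --pt "0 0 40 0 0 0 1" --pt "0 0 30 0 0 0 0.9" --pt "0 0 15 0 0 0 0.8" --pt "0 0 0 0 0 0 0.7"

```text
t: 14.38
tcp_pos: [0.6093, 0.241, 0.0253]
tool_rot: [0.986, 0.167, 0.0, 0.001]
force: [0.5, -1.3, 0.3]
finger_gap: 0.85
```

```bash
python3 -c "
from h import *
go((.612,.246,-.001),-70.5)
s=grab('wrist','w7')
"
```

```text
[4.2, -3.9, 26.3] jaw -70.8 rotvec [0.001, 0.0, -0.005] tcp [0.6093 0.241  0.0253] gap 0.85 q6 1.44 F [ 0.5 -1.3  0.3] t 14.38
```

View pics/w7.png

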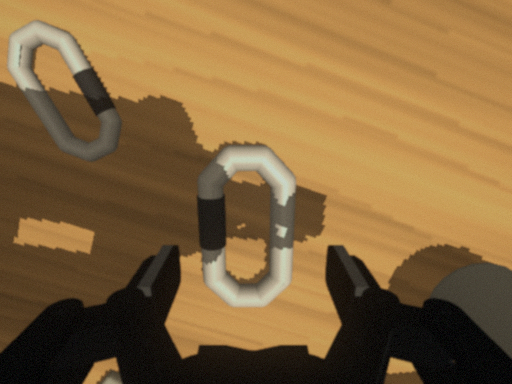

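Request:
servo_tool --pt "4 -4 10 0 0 0 0.7" --pt "0 0 8 0 0 0 0.7" --pt "0 0 0 0 0 0 0.7"

```text
t: 14.68
tcp_pos: [0.6138, 0.2451, 0.0105]
tool_rot: [0.986, 0.166, 0.003, 0.001]
force: [-0.9, 0.6, -0.3]
finger_gap: 0.85
```

```bash
python3 -c "
from h import *
go((.612,.246,-.001),-70.5)
"
```

```text
[-1.5, -1.5, 11.5] jaw -70.9 rotvec [0.002, -0.005, -0.008] tcp [0.6138 0.2451 0.0105] gap 0.85 q6 1.45 F [-0.9  0.6 -0.3] t 14.68
```

Request:
servo_tool --pt "-1 -1 8 0 0 -0.008 0.7" --pt "0 0 3 0 0 0 0.7" --pt "0 0 0 0 0 0 0.7"

```text
t: 14.93
tcp_pos: [0.6147, 0.2463, 0.0012]
tool_rot: [0.985, 0.17, 0.005, 0.001]
force: [1.0, -1.0, 0.4]
finger_gap: 0.849
```

```bash
python3 -c "
from h import *
go((.612,.246,-.001),-70.5)
"
```

```text
[-2.6, -0.6, 2.2] jaw -70.4 rotvec [0.003, -0.011, 0.001] tcp [0.6147 0.2463 0.0012] gap 0.849 q6 1.44 F [ 1.  -1.   0.4] t 14.93
```

Request:
servo_tool --pt "-2 0 2 0 -0.01 0 0.4" --pt "0 0 0 0 0 0 0.2" --pt "0 0 0 0 0 0 0" --pt "0 0 0 0 0 0 0" --pt "0 0 0 0 0 0 0" --pt "0 0 0 0 0 0 0" --grip_force 30

```text
t: 15.43
tcp_pos: [0.6133, 0.2461, 0.0005]
tool_rot: [0.985, 0.17, 0.001, 0.002]
force: [0.5, 0.6, -1.0]
finger_gap: 0.614
```

```bash
python3 -c "
from h import *
go((.612,.246,.12),-70.5)
s=grab('wrist','w8')
"
```

```text
[-1.1, 0.0, -119.6] jaw -70.4 rotvec [0.003, -0.002, 0.002] tcp [6.133e-01 2.461e-01 5.000e-04] gap 0.614 q6 1.45 F [ 0.5  0.6 -1. ] t 15.43
```

View pics/w8.png

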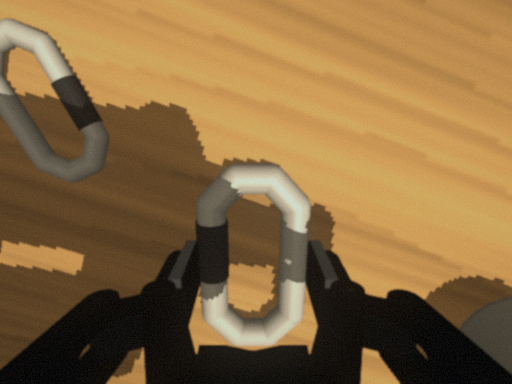

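The fingers close on both long sides of the loop, at (213,250) and (293,250), with a 52 mm gap. Time to lift.

Request:
servo_tool --pt "0 0 -10 0 0 0 -0.1" --pt "0 0 -20 0 0 0 -0.1" --pt "0 0 -30 0 0 0 -0.1" --pt "0 0 -40 0 0 0 -0.1" --pt "0 0 -40 0 0 0 -0.1" --pt "0 0 -20 0 0 0 -0.1" --pt "0 0 0 0 0 0 -0.1"

```text
t: 16.07
tcp_pos: [0.6109, 0.2459, 0.1671]
tool_rot: [0.985, 0.17, -0.003, 0.002]
force: [-0.4, 0.7, -0.4]
finger_gap: 0.617
```

```bash
python3 -c "
from h import *
go(box(.031,-.034,.15),-64.8)
s=grab('wrist','w9')
"
```

```text
[-165.3, 373.6, 19.0] jaw -70.4 rotvec [0.002, 0.006, -0.098] tcp [0.6109 0.2459 0.1671] gap 0.617 q6 1.44 F [-0.4  0.7 -0.4] t 16.07
```

View pics/w9.png

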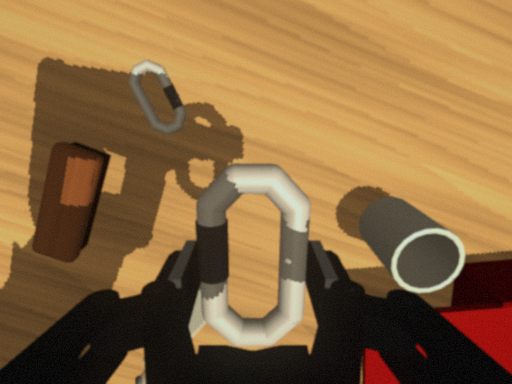

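Request:
servo_tool --pt "-10 20 0 0 0.006 -0.009 -0.1" --pt "-15 34 0 0 0 -0.009 -0.1" --pt "-15 34 0 0 0 -0.009 -0.1" --pt "-15 34 0 0 0 -0.009 -0.1" --pt "-15 34 0 0 0 -0.009 -0.1" --pt "-15 34 0 0 0 -0.009 -0.1" --pt "-15 34 0 0 0 -0.009 -0.1" --pt "-15 34 0 0 0 -0.009 -0.1" --pt "-15 34 0 0 0 -0.009 -0.1" --pt "-15 34 0 0 0 -0.009 -0.1" --pt "-10 20 0 0 0 -0.009 -0.1" --pt "0 0 0 0 0 0 -0.1"

```text
t: 17.12
tcp_pos: [0.5857, -0.1443, 0.1459]
tool_rot: [0.974, 0.225, -0.014, -0.006]
force: [-0.1, 0.0, -0.4]
finger_gap: 0.617
```

```bash
python3 -c "
from h import *
go(box(.031,-.034,.15),-64.8)
s=grab('wrist','w10')
"
```

```text
[-12.3, 13.1, -4.0] jaw -64.0 rotvec [-0.018, 0.025, 0.014] tcp [ 0.5857 -0.1443  0.1459] gap 0.617 q6 0.7 F [-0.1  0.  -0.4] t 17.12
```

View pics/w10.png

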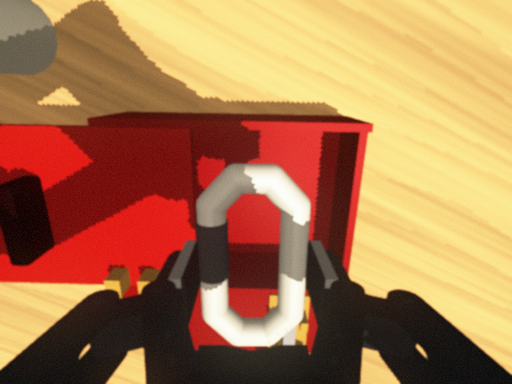

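Request:
servo_tool --pt "-12 13 0 -0.018 0.025 0.014 -0.1" --pt "0 0 0 0 0 0 -0.1" --pt "0 0 0 0 0 0 -0.1"

```text
t: 17.42
tcp_pos: [0.577, -0.156, 0.1412]
tool_rot: [0.976, 0.218, -0.003, -0.005]
force: [-0.5, -0.0, -1.3]
finger_gap: 0.611
```

```bash
python3 -c "
from h import *
go(box(.031,-.034,.012),-64.8)
"
```

```text
[1.4, 7.9, 129.1] jaw -64.9 rotvec [-0.011, 0.004, -0.001] tcp [ 0.577  -0.156   0.1412] gap 0.611 q6 0.68 F [-0.5 -0.  -1.3] t 17.42
```

Request:
servo_tool --pt "1 7 10 -0.01 0.004 0 -0.1" --pt "0 0 20 0 0 0 -0.1" --pt "0 0 20 0 0 0 -0.1" --pt "0 0 0 0 0 0 -0.1"

```text
t: 17.75
tcp_pos: [0.5806, -0.1547, 0.089]
tool_rot: [0.975, 0.22, -0.001, -0.002]
force: [-0.6, 0.7, -0.7]
finger_gap: 0.613
```

```bash
python3 -c "
from h import *
go(box(.031,-.034,.012),-64.8)
"
```

```text
[-3.0, 6.5, 76.9] jaw -64.5 rotvec [-0.005, 0.001, 0.005] tcp [ 0.5806 -0.1547  0.089 ] gap 0.613 q6 0.68 F [-0.6  0.7 -0.7] t 17.75
```

Request:
servo_tool --pt "-3 5 10 -0.005 0 0 -0.1" --pt "0 1 20 0 0 0 -0.1" --pt "0 0 20 0 0 0 -0.1" --pt "0 0 10 0 0 0 -0.1" --pt "0 0 0 0 0 0 -0.1"

```text
t: 18.17
tcp_pos: [0.5824, -0.1573, 0.0275]
tool_rot: [0.975, 0.224, 0.0, 0.001]
force: [0.2, 0.1, -0.9]
finger_gap: 0.614
```

```bash
python3 -c "
from h import *
go(box(.031,-.034,.012),-64.8)
"
```

```text
[-3.6, 3.0, 15.5] jaw -64.1 rotvec [0.002, -0.0, 0.012] tcp [ 0.5824 -0.1573  0.0275] gap 0.614 q6 0.67 F [ 0.2  0.1 -0.9] t 18.17
```

Request:
servo_tool --pt "-3 2 8 0 0 0.01 -0.1" --pt "0 0 6 0 0 0 -0.1" --pt "0 0 0 0 0 0 -0.1"

```text
t: 18.42
tcp_pos: [0.5816, -0.1605, 0.0138]
tool_rot: [0.976, 0.219, 0.001, 0.002]
force: [-0.3, -0.6, -0.9]
finger_gap: 0.617
```

Request:
servo_tool --pt "0 0 0 0 0 0 0.4" --pt "0 0 0 0 0 0 0.5" --pt "0 0 0 0 0 0 0.55" --pt "0 0 0 0 0 0 0.55"

```text
t: 18.75
tcp_pos: [0.5851, -0.1634, 0.0167]
tool_rot: [0.976, 0.219, 0.005, 0.005]
force: [-0.7, 0.3, -0.3]
finger_gap: 0.775
```

Request:
servo_tool --pt "0 0 -15 0 0 0 0.55" --pt "0 0 -25 0 0 0 0.55" --pt "0 0 -35 0 0 0 0.55" --pt "0 0 -40 0 0 0 0.4" --pt "0 0 -40 0 0 0 0.3" --pt "0 0 0 0 0 0 0.3"

```text
t: 19.25
tcp_pos: [0.5803, -0.1596, 0.1766]
tool_rot: [0.976, 0.218, 0.001, 0.0]
force: [0.7, -0.5, 0.3]
finger_gap: 0.649
```

```bash
python3 -c "
from h import *
go(box(.031,.15,.17),-64.8)
s=grab('wrist','w11');print(inbox(onz(s,(258,180),.015)))
"
```

```text
[-0.6, -182.2, 6.5] jaw -64.8 rotvec [0.0, -0.001, 0.0] tcp [ 0.5803 -0.1596  0.1766] gap 0.649 q6 0.68 F [ 0.7 -0.5  0.3] t 19.25
[ 0.02832513 -0.03788522]
```

View pics/w11.png

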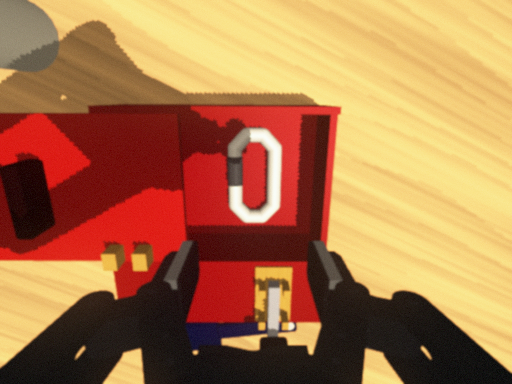

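The carabiner lies flat in the compartment, centre at about (256,175), which is box (28,-38) mm. Now to shut the lid.

Request:
servo_tool --pt "0 -36 0 0 0 0 0.3" --pt "0 -36 0 0 0 0 0.3" --pt "0 -36 0 0 0 0 0.3" --pt "0 -36 0 0 0 0 0.3" --pt "0 -34 0 0 0 0 0.3" --pt "0 0 0 0 0 0 0.3" --pt "0 0 0 0 0 0 0.3"

```text
t: 19.88
tcp_pos: [0.4946, 0.0084, 0.1707]
tool_rot: [0.976, 0.216, -0.004, -0.003]
force: [0.7, -2.1, 0.5]
finger_gap: 0.651
```

```bash
python3 -c "
from h import *
go(box(.031,.149,.08),-64.8)
s=grab('wrist','w12');print(proj(s,box(.031,.15,.102)))
"
```

```text
[6.1, 8.0, 90.6] jaw -65.1 rotvec [-0.007, 0.007, -0.005] tcp [0.4946 0.0084 0.1707] gap 0.651 q6 0.92 F [ 0.7 -2.1  0.5] t 19.88
[261.87298156 200.08165719]
```

View pics/w12.png

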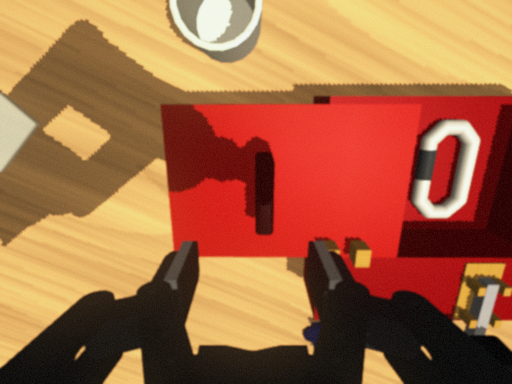

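Request:
servo_tool --pt "6 7 25 -0.007 0.007 0 0.3" --pt "0 0 25 0 0 0 0.3" --pt "0 0 20 0 0 0 0.3" --pt "0 0 0 0 0 0 0.3"

```text
t: 20.27
tcp_pos: [0.506, 0.0016, 0.0986]
tool_rot: [0.977, 0.215, 0.002, 0.001]
force: [-0.4, 0.6, -0.7]
finger_gap: 0.648
```

```bash
python3 -c "
from h import *
go(box(.031,.149,.08),-64.8)
"
```

```text
[-2.1, -3.6, 18.6] jaw -65.2 rotvec [0.002, -0.004, -0.007] tcp [0.506  0.0016 0.0986] gap 0.648 q6 0.92 F [-0.4  0.6 -0.7] t 20.27
```

Request:
servo_tool --pt "-2 -3 8 0 0 -0.007 0.3" --pt "0 0 8 0 0 0 0.3" --pt "0 0 0 0 0 0 -0.3" --pt "0 0 0 0 0 0 -0.9" --pt "0 0 0 0 0 0 -0.9" --pt "0 0 0 0 0 0 -0.9" --pt "0 0 0 0 0 0 -0.9" --pt "0 0 0 0 0 0 -0.9" --grip_force 40

```text
t: 20.93
tcp_pos: [0.5055, -0.0003, 0.0822]
tool_rot: [0.977, 0.215, 0.002, 0.001]
force: [1.5, 0.4, -5.5]
finger_gap: 0.153
```

```bash
python3 -c "
from h import *
go(box(.031,.0195,.08),-64.8)
"
```

```text
[-0.1, 124.3, 2.5] jaw -65.1 rotvec [0.002, -0.004, -0.006] tcp [ 5.055e-01 -3.000e-04  8.220e-02] gap 0.153 q6 0.91 F [ 1.5  0.4 -5.5] t 20.93
```

Request:
servo_tool --pt "0 8 0 0 0 0 -0.9" --pt "0 14 0 0 0 0 -0.9" --pt "0 14 0 0 0 0 -0.9" --pt "0 14 0 0 0 0 -0.9" --pt "0 14 0 0 0 0 -0.9" --pt "0 14 0 0 0 0 -0.9" --pt "0 14 0 0 0 0 -0.9" --pt "0 10 0 0 0 0 -0.9" --pt "0 5 0 0 0 0 -0.9"

```text
t: 21.68
tcp_pos: [0.5553, -0.1072, 0.0822]
tool_rot: [0.977, 0.215, 0.003, 0.0]
force: [1.8, 2.6, -3.7]
finger_gap: 0.155
```

```bash
python3 -c "
from h import *
go(box(.031,.0183,.08),-64.8)
"
```

```text
[-0.3, 7.7, 2.2] jaw -65.2 rotvec [0.001, -0.005, -0.007] tcp [ 0.5553 -0.1072  0.0822] gap 0.155 q6 0.75 F [ 1.8  2.6 -3.7] t 21.68
```

Request:
servo_tool --pt "0 5 0 0 0 0 -0.9" --pt "0 4 0 0 0 0 -0.9" --pt "0 3 0 0 0 0 -0.9" --pt "0 2 0 0 0 0 -0.9"

```text
t: 22.02
tcp_pos: [0.5585, -0.1142, 0.0822]
tool_rot: [0.977, 0.213, 0.0, -0.008]
force: [0.1, 6.6, -3.3]
finger_gap: 0.155
```

```bash
python3 -c "
from h import *
go(box(.031,.0183,.08),-64.8)
"
```

```text
[-0.3, -0.0, 2.2] jaw -65.4 rotvec [-0.015, -0.004, -0.011] tcp [ 0.5585 -0.1142  0.0822] gap 0.155 q6 0.72 F [ 0.1  6.6 -3.3] t 22.02
```

Request:
servo_tool --pt "0 3 0 0 0 0 -0.9" --pt "0 3 0 0 0 0 -0.9"

```text
t: 22.18
tcp_pos: [0.5585, -0.1142, 0.0822]
tool_rot: [0.977, 0.214, -0.001, -0.012]
force: [-0.3, 8.9, -0.4]
finger_gap: 0.155
```

```bash
python3 -c "
from h import *
go(box(.031,.0183,.08),-64.8)
"
```

```text
[-0.3, 0.0, 2.2] jaw -65.3 rotvec [-0.024, -0.003, -0.009] tcp [ 0.5585 -0.1142  0.0822] gap 0.155 q6 0.71 F [-0.3  8.9 -0.4] t 22.18
```

Request:
servo_tool --pt "0 0 0 0 0 0 -0.3" --pt "0 0 0 0 0 0 0.3" --pt "0 0 0 0 0 0 0.3" --pt "0 0 0 0 0 0 0.3"

```text
t: 22.52
tcp_pos: [0.5588, -0.1146, 0.0841]
tool_rot: [0.976, 0.215, -0.001, -0.011]
force: [-0.3, -0.5, 0.7]
finger_gap: 0.649
```

Request:
servo_tool --pt "0 0 -20 0 0 0 0.3" --pt "0 0 -35 0 0 0 0.3" --pt "0 0 -35 0 0 0 0.3" --pt "0 0 -35 0 0 0 0.3" --pt "-20 -30 0 0 0 0 0.3" --pt "-20 -30 0 0 0 0 0.3" --pt "-20 -30 0 0 0 0 0.3" --pt "-20 -30 0 0 0 0 0.3" --pt "-20 -30 0 0 0 0 0.3" --pt "0 0 0 0 0 0 0.3"

```text
t: 23.35
tcp_pos: [0.4045, -0.0279, 0.2194]
tool_rot: [0.977, 0.212, 0.003, -0.004]
force: [0.0, 0.8, -0.9]
finger_gap: 0.65
```

```bash
python3 -c "
from h import *
go(box(.031,.0183,.08),-64.8)
s=grab('scene','s20');t=grab('top','t20')
cv2.imwrite('pics/s20z.png',cv2.resize(s['frame'][130:260,130:270,::-1],None,fx=4.5,fy=4.5,interpolation=cv2.INTER_CUBIC))
"
```

```text
[102.9, 143.2, 139.3] jaw -65.5 rotvec [-0.006, -0.008, -0.012] tcp [ 0.4045 -0.0279  0.2194] gap 0.65 q6 0.78 F [ 0.   0.8 -0.9] t 23.35
```

View pics/s20z.png

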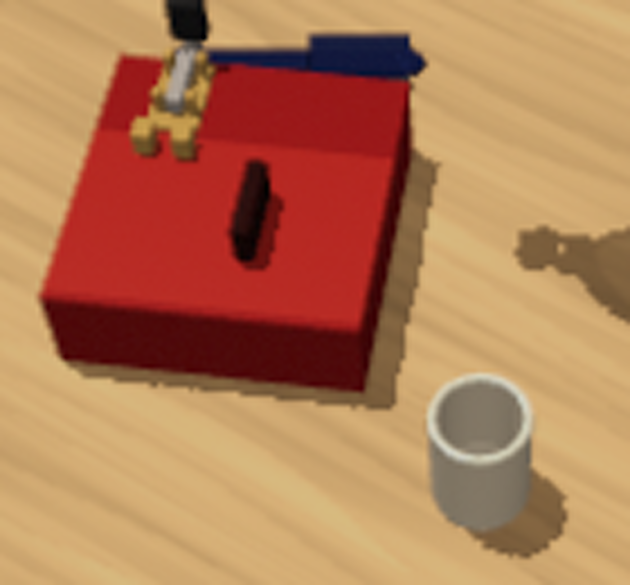

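View pics/t20.png

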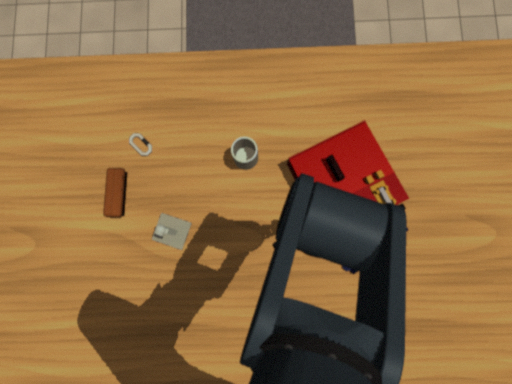

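The pictures show the lid flush with the box end, the cup upright at (244,152) in the top view, and the stand and brush unmoved. I'll compare the lid grip's position with the start image.

```bash
python3 -c "
from h import *
import pickle
T,S=pickle.load(open('s0.pkl','rb'))
t=manip.snapshot('top');s=manip.snapshot('scene')
for n,im in (('scene0',S['frame']),('now',s['frame'])):
    m=np.zeros(im.shape[:2],np.uint8); r=(slice(162,192),slice(176,196)); m[r]=(im[r].max(2)<75); 
    ys,xs=np.nonzero(m); print(n,'grip',xs.mean(),ys.mean(),len(xs))
for n,im in (('top0',T['frame']),('now',t['frame'])):
    m=np.zeros(im.shape[:2],np.uint8); r=(slice(150,184),slice(318,350)); m[r]=(im[r].max(2)<60)
    ys,xs=np.nonzero(m); print(n,'grip',xs.mean(),ys.mean(),len(xs))
g=cv2.cvtColor(t['frame'],cv2.COLOR_RGB2HSV); m=(g[...,1]<80).astype(np.uint8); z=np.zeros_like(m); z[135:168,228:262]=m[135:168,228:262]
ys,xs=np.nonzero(z); c=cv2.minEnclosingCircle(np.c_[xs,ys].astype(np.float32)); p=onz(t,c[0],.085);print('cup',c,p,inbox(p))
d=cv2.absdiff(T['frame'],t['frame']).max(2); print('stand/brush diff',d[210:252,148:195].max(),d[160:225,98:130].max())
"
```

```text
scene0 grip 185.4031007751938 176.8139534883721 129
now grip 185.45669291338584 176.81102362204723 127
top0 grip 333.2140350877193 168.27017543859648 285
now grip 332.88461538461536 169.2423076923077 260
cup ((243.84939575195312, 152.34336853027344), 15.894967079162598) [0.60198889 0.09049631 0.085     ] [0.15774255 0.18493347]
stand/brush diff 68 37
```

```bash
python3 -c "
from station import manip
print(manip.sign_off())"
```

```text
the job is handed in; nothing more can be done
None
```

The job is handed in at about 23.5 s of the 72 s allowed: the large carabiner is in the red box and the lid is shut. The hand-in gives no verdict.

**What I did:**
- I moved the tealight holder upright to the +x side of the box.
- I drew the bolt back about 34 mm, to its stop, and slid the lid open to its stop.
- I laid the large carabiner flat in the compartment and slid the lid shut to its stop.

**Last checks:**
- **Lid:** The grip bar is back at its starting position, within 0.1 px in the scene view and about 1 px (2–3 mm) in the top view. In the top view the arm's shadow was near the bar.
- **Carabiner:** Before closing, it lay at about (28, -38) mm in the box frame. It could not be seen after that.
- **Tealight holder:** It stands upright at x of about 0.158 m or more in the box frame, against the 0.128 m limit.
- **Other objects:** The stand, brush and shoehorn look unmoved by eye. Comparing pixels around the stand and brush did show differences, up to 68 and 37 grey levels. I put that down to the arm's shadow and did not measure it further. The arm hid the shoehorn in the last top view, so I could check it only in the scene view.
- **Robot:** The gripper is clear of everything.

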